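# Find the foam buffer that has gone soft

### The job

At the glass shop's packing counter three foam buffers stand on the felt mat; two are firm and one has gone soft. Starting at the mat's brass-disc end and going along the row, press each buffer's blue cap straight down by about 8 mm (under 6 tells nothing, over 10 crushes the foam), hold it there a moment (about half a second) to feel how hard it pushes back, and let it rise. Then gently stand the soft one upright in the wicker tray, leaving the two firm ones standing where they are and the glass undisturbed.

Things in the scene. Friction and masses are not known exactly. Their poses are not given: they have to be found in the camera images.
- mat: dark grey felt mat lying fixed on the counter, 130 mm (its x) by 420 mm (its y), 3 mm thick; origin at the centre of its underside. A small brass disc is set in its +y end (192 mm from the origin).
- tray: square wicker returns tray, fixed, 170 mm outside, walls 30 mm high and 6 mm thick, inner floor 5 mm above the counter; origin at the centre of its underside
- tray_in (a point): centre of the tray's inner floor; x and y along the tray's walls; the inside is 158 mm square
- spot1 (a point): centre of the 62 mm white spot nearest the brass disc (mat y = +120 mm), on the mat's top. One buffer stands on it, its centre up to 12 mm off
- spot2 (a point): centre of the 62 mm white spot in the middle of the mat, on the mat's top. One buffer stands on it, its centre up to 12 mm off
- spot3 (a point): centre of the 62 mm white spot farthest from the brass disc (mat y = -120 mm), on the mat's top. One buffer stands on it, its centre up to 12 mm off
- pad_a: a buffer: round beech cup 46 mm across and 34 mm tall, out of which rises a grey foam plug with a stiff blue cap 42 mm across on top; about 0.16 kg; origin at the centre of its underside, z up. The cap's top stands 51 to 61 mm above the underside: it differs from piece to piece and start to start and is not measured. The cap goes straight down when pressed (12 mm at most) and springs back; which buffer stands on which spot changes.
- pad_a_mid (a point): centre of that buffer's beech cup, on its axis, 17 mm above its underside: grip the cup here or a little higher, below the cap
- pad_a_top (a joint): how far this buffer's cap is pressed down from rest, in m (0 at rest). A firm buffer pushes back with about 5 N at first touch and 14 N at 8 mm, the soft one with 1.6 N and 5 N; it is not said which is which
- pad_b: another buffer, looks the same as pad_a
- pad_b_mid (a point): centre of that buffer's beech cup, on its axis, 17 mm above its underside: grip the cup here or a little higher, below the cap
- pad_b_top (a joint): how far this buffer's cap is pressed down from rest, in m (0 at rest). A firm buffer pushes back with about 5 N at first touch and 14 N at 8 mm, the soft one with 1.6 N and 5 N; it is not said which is which
- pad_c: another buffer, looks the same as pad_a
- pad_c_mid (a point): centre of that buffer's beech cup, on its axis, 17 mm above its underside: grip the cup here or a little higher, below the cap
- pad_c_top (a joint): how far this buffer's cap is pressed down from rest, in m (0 at rest). A firm buffer pushes back with about 5 N at first touch and 14 N at 8 mm, the soft one with 1.6 N and 5 N; it is not said which is which
- bell1: small blue glass hand bell, 42 mm wide, 67 mm tall; a loose bystander standing on the counter; origin at the centre of its underside
- bell2: a second such bell; a loose bystander standing on the counter; origin at the centre of its underside
- vase: blue glass vase, 68 mm wide, 95 mm tall; a loose bystander standing on the counter; origin at the centre of its underside
- bottle: blue glass bottle with a wooden cap, 56 mm wide, 130 mm tall; a loose bystander standing on the counter; origin at the centre of its underside
- jar: light-blue glass jar with a metal lid, 60 mm wide, 70 mm tall; a loose bystander standing on the counter; origin at the centre of its underside

How it is judged:
By the outcome, as a careful person would: the job done as asked, in the order asked, and still so for the second after the job is handed in, with the robot touching nothing.
It also fails if it takes over 62 s, if anything falls off the work surface, if the arm or the gripper's body presses on something with over 40 N, if the wrist force passes 120 N, or if a joint passes its speed limit or range.

### The arm

A 6-joint arm with a two-finger parallel gripper is mounted at the origin on the work surface. World frame = base frame: x ahead of the robot, y to its left, z up, the work surface at z = 0. Lengths are in m, angles in rad, forces in N, time in s.
With the tool pointing down it reaches from about 0.325 to 0.925 m from the base axis. Payload 3.1 kg.
Tool frame: the origin (TCP) lies midway between the tips of the shut fingers; the grasp point (between the pads) lies 19 mm behind it; z points along the fingers, y is the line along which they close (so a half turn about z gives the same grasp; the last joint's range is limited). The gripper opens to 85 mm and grips with 20 to 120 N. Pads are 22 mm wide; open, the fingers measure 114 mm over their backs; the gripper's body (76 mm by 85 mm) begins 54 mm behind the grasp point. The pads swing forward as they close: fully open they stand 13 mm farther back than shut.
Start: joints at [1.087, 0.217, 1.613, -0, 1.311, -0.112], TCP at [0.227, 0.582, 0.231] pointing down, gripper open.
Joint ranges: [-2.75, 2.75], [-0.78, 2.1], [0.31, 2.55], [-1.13, 4.27], [0.13, 2.63], [-2.58, 2.58]. Speed limits (rad/s): [2.79, 2.79, 3.14, 3.14, 3.14, 3.14].

### API

Orientations are given as a rotation vector (axis times angle).
In Python, from workcell import readout, optics, ticket gives the robot as it stands.
- The arm moves only by the shell command python3 -m pendant 'ROWS'. ROWS is JSON, a list of rows, each a list of 5 numbers: the finger opening in mm, from 0 to 85.4, then the shift along the tool's x, y, z in mm, then the turn about the tool's z in rad. In form: [[jaw, dx, dy, dz, spin], ...]. A call has 1 to 10 rows; each row is the pose to reach, as a shift and turn from the pose commanded when the call began, along the tool's axes at that moment; what a row does not reach only later rows make up. A row lasts 1/12 s, in which the tool goes at most 41.7 mm and 7.16 degrees, less where a joint would pass 70% of its speed; a pose out of reach is approached as far as the arm can. A call with a gripper value outside its range is refused whole. The fingers move at their own pace and stop on an object; the grip force is fixed at half the most. Time passes only in rows, so rows that repeat a pose let the fingers close. It gives the time, the measured TCP pose, the force, the opening and the grip force at its end, in the units of the state.
- readout.observe(): the state, without advancing time (a new reading comes with each control period).
- optics.grab_frame(name): name is "scene" or "side" or "wrist"; returns a dict with "img" (480x640x3 uint8, red, green, blue), "intrinsics" (3x3 intrinsics, pixels), "D" ([k1, k2, p1, p2, k3] as OpenCV has them; the pictures are not rectified), "origin" and "orientation" of the camera in the world; the wrist camera has in their place "tool_from_camera" (4x4, takes a point from camera to tool coordinates, whose origin is the TCP and whose axes are the flange's). Camera axes: x right, y down, z forward; pixel columns grow to the right and rows downward; lengths in m; the calibration is good to about 2 mm. A picture is of the moment at which its call begins: read the wrist's pose just before it. There is no depth.
- ticket.job_done(): hands the job in; it is judged then, once.
The state is a dict: "t": time; "joints": joint angles; "joint_vel": joint speeds; "joint_torque": joint torques, N m; "eef_pos": TCP position; "tcp_rot": TCP orientation; "force": force on the tool from outside, world axes, zero at the start; "ft_torque": the same for the moment, N m; "finger_gap": finger opening in m; "gripper_force": force on a finger pad.
Only numpy, scipy, OpenCV 4.12 (cv2) and the standard library are available. Lean on these libraries where they do the work, as an engineer would, in place of code of your own. Each camera call takes 0.05 s, during which the arm holds its last target. There are 200 camera calls.

## Working session

There is one attempt and no reset: what is moved stays moved. The work goes in short steps, Python scripts to look and compute and a shell command to move; the robot and the scene stay as the last step left them, time stands still between calls to the robot, and variables do not carry over. Pictures are saved under pics/ and viewed, at most 10 in all, crops included, and the job is handed in when it is done.

```bash
mkdir -p pics
python3 - <<'E'
from workcell import readout, optics
import cv2,numpy as np
s=readout.observe();print(s)
ims=[]
for n in("scene","side","wrist"):
    f=optics.grab_frame(n);cv2.imwrite(f"pics/{n}0.png",f["img"][:,:,::-1])
    print(n,{k:np.round(v,4).tolist() for k,v in f.items() if k!="img"})
E
```

```text
{'t': 0.0, 'joints': array([ 1.08678316e+00,  2.17775639e-01,  1.61498211e+00, -3.94139652e-05,
        1.31123409e+00, -1.12204895e-01]), 'joint_vel': array([ 6.54682907e-04, -2.79878617e-05, -1.48590187e-03,  5.13601760e-04,
        1.49231460e-03, -9.84781435e-04]), 'joint_torque': array([ 1.61333890e-03, -3.96847522e+01, -3.03852439e+01,  3.62575207e-06,
        9.49742447e-03, -2.11072921e-05]), 'eef_pos': array([0.22667043, 0.5815642 , 0.22992986]), 'tcp_rot': array([-0.5805372 , -3.0868057 ,  0.00361921]), 'force': array([0.00129613, 0.80231754, 0.05898772]), 'ft_torque': array([ 0.00699961,  0.032213  , -0.03406159]), 'gripper_force': 0.0, 'finger_gap': 0.08544911057627474}
scene {'intrinsics': [[544.2759, 0.0, 319.3697], [0.0, 544.2759, 237.3024], [0.0, 0.0, 1.0]], 'D': [-0.1351, 0.0, 0.0, 0.0, 0.0], 'origin': [1.2871, -0.6304, 0.8109], 'orientation': [-2.105, -1.025, 0.4354]}
side {'intrinsics': [[528.7806, 0.0, 309.7488], [0.0, 528.7806, 237.8278], [0.0, 0.0, 1.0]], 'D': [0.0493, 0.0, 0.0, 0.0, 0.0], 'origin': [0.3872, 0.484, 0.8417], 'orientation': [-0.5595, 2.787, -0.9848]}
wrist {'intrinsics': [[331.6713, 0.0, 320.3149], [0.0, 331.6713, 236.1861], [0.0, 0.0, 1.0]], 'D': [-0.0141, 0.0, 0.0, 0.0, 0.0], 'tool_from_camera': [[-0.0005, -0.9525, -0.3044, 0.0775], [1.0, -0.0001, -0.0013, -0.0008], [0.0012, -0.3044, 0.9525, -0.1437], [0.0, 0.0, 0.0, 1.0]]}
```

View pics/scene0.png

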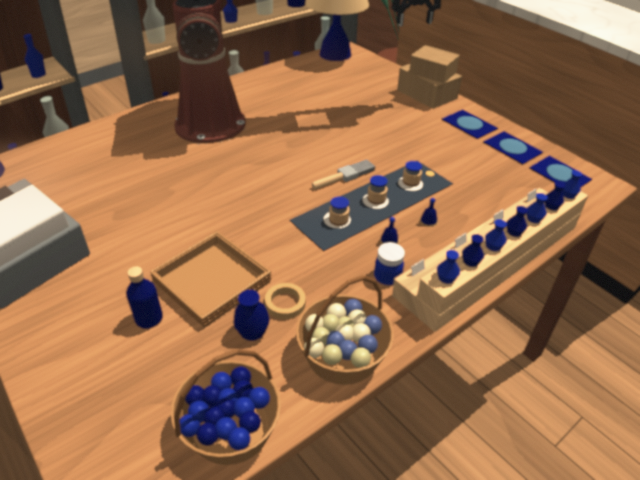

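View pics/side0.png

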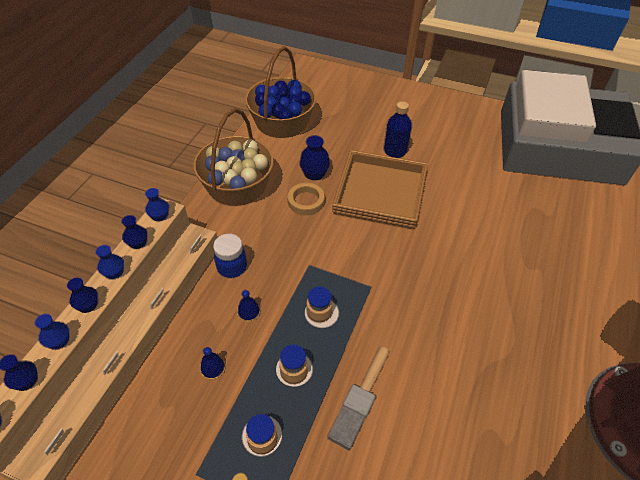

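Scene view: buffers' caps at (413,168), (377,184), (340,204), brass disc at (430,174), tray around (212,278). Side view: the same caps at (262,428), (293,358), (320,298), disc (240,477), tray (381,189), bells (249,306) and (211,363), jar (230,255), vase (315,158), bottle (398,130).

```bash
cat > h.py <<'E'
import cv2,numpy as np
from scipy.spatial.transform import Rotation as R
from workcell import readout, optics
def grab(n):
    s=readout.observe(); f=optics.grab_frame(n)
    if n=="wrist":
        T=np.array(f["tool_from_camera"]); Rt=R.from_rotvec(s["tcp_rot"]).as_matrix()
        f["R"]=Rt@T[:3,:3]; f["o"]=s["eef_pos"]+Rt@T[:3,3]
    else:
        f["R"]=R.from_rotvec(f["orientation"]).as_matrix(); f["o"]=np.array(f["origin"])
    return f
def ray(f,p):
    u=cv2.undistortPoints(np.array([[p]],float),f["intrinsics"],np.array(f["D"],float))[0,0]
    d=f["R"]@np.array([*u,1]); return f["o"],d/np.linalg.norm(d)
def plane(f,p,z):
    o,d=ray(f,p); return o+d*(z-o[2])/d[2]
def tri(*rs):
    A=sum(np.eye(3)-np.outer(d,d) for o,d in rs); b=sum((np.eye(3)-np.outer(d,d))@o for o,d in rs)
    x=np.linalg.solve(A,b); return x,[np.linalg.norm((np.eye(3)-np.outer(d,d))@(x-o)) for o,d in rs]
def blobs(img,m,amin,amax):
    n,l,st,c=cv2.connectedComponentsWithStats(m.astype(np.uint8))
    return [(c[i].round(1),st[i].tolist()) for i in range(1,n) if amin<st[i][4]<amax]
def toshift(s,p):  # world point -> tool shift mm
    return R.from_rotvec(s["tcp_rot"]).as_matrix().T@(np.array(p)-s["eef_pos"])*1000
E
python3 - <<'E'
from h import *
F={n:grab(n) for n in("scene","side")}
for n in F:
    hsv=cv2.cvtColor(F[n]["img"],cv2.COLOR_RGB2HSV)
    m=(hsv[...,0]>105)&(hsv[...,0]<130)&(hsv[...,1]>170)&(hsv[...,2]>60)
    for b in blobs(0,m,60,2500):print(n,b)
caps=[((413,168),(262,428)),((377,184),(293,358)),((340,204),(320,298))]
for a,b in caps:print(tri(ray(F["scene"],a),ray(F["side"],b)))
for p in [(309,266),(371,287)]:print("mat corner",plane(F["side"],p,.003))
print("disc",plane(F["side"],(240,477),.003),plane(F["scene"],(430,174),.003))
for p in [(352,153),(427,166),(417,227),(333,212)]:print("tray",plane(F["side"],p,.03))
for n,p in dict(bell1=(249,318),bell2=(211,376),jar=(230,272),vase=(315,178),bottle=(397,154)).items():print(n,plane(F["side"],p,.003))
print("bottle top",plane(F["side"],(403,107),.13))
for p in [(152,275),(214,236),(271,275),(205,323)]:print("traysc",plane(F["scene"],p,.03))
E
```

```text
scene (array([229.5,   8.7]), [225, 0, 11, 19, 87])
scene (array([32.8, 59. ]), [25, 35, 17, 41, 320])
scene (array([454.8, 117.6]), [445, 112, 23, 15, 115])
scene (array([480.6, 130.1]), [464, 123, 31, 14, 166])
scene (array([513.2, 148.5]), [487, 133, 53, 30, 364])
scene (array([562.2, 180. ]), [533, 158, 56, 47, 656])
scene (array([413.5, 166.1]), [407, 163, 14, 8, 86])
scene (array([378.4, 181. ]), [372, 177, 14, 9, 108])
scene (array([535.6, 208.6]), [518, 195, 33, 27, 346])
scene (array([339.8, 202.4]), [332, 198, 16, 10, 114])
scene (array([496.4, 235.9]), [487, 220, 25, 29, 328])
scene (array([477.1, 255.5]), [471, 248, 11, 14, 77])
scene (array([448.5, 268. ]), [439, 252, 19, 30, 368])
scene (array([386.3, 272.6]), [376, 262, 26, 21, 310])
scene (array([143.8, 291.4]), [131, 281, 25, 20, 313])
scene (array([254.3, 308.2]), [239, 291, 29, 38, 537])
side (array([274.9,  94.3]), [268, 81, 19, 35, 294])
side (array([291.5, 100.8]), [274, 80, 36, 39, 605])
side (array([259.6,  93.3]), [255, 85, 10, 18, 120])
side (array([399.5, 123.1]), [388, 115, 23, 18, 269])
side (array([314.4
[... 1429 characters left out ...]
96  0.003     ]
disc [0.56982886 0.31962889 0.003     ] [0.57215162 0.32462048 0.003     ]
tray [ 0.64928519 -0.38482246  0.03      ]
tray [ 0.48207295 -0.40808004  0.03      ]
tray [ 0.45478256 -0.22877621  0.03      ]
tray [ 0.62441125 -0.20168378  0.03      ]
bell1 [0.68001601 0.074421   0.003     ]
bell2 [0.68826665 0.19810853 0.003     ]
jar [ 0.7602056 -0.0025608  0.003    ]
vase [ 0.70641278 -0.30412729  0.003     ]
bottle [ 0.56002665 -0.45051365  0.003     ]
bottle top [ 0.56549667 -0.456596    0.13      ]
traysc [ 0.49832486 -0.41383685  0.03      ]
traysc [ 0.47233447 -0.25421629  0.03      ]
traysc [ 0.64321882 -0.22317389  0.03      ]
traysc [ 0.67055737 -0.38992604  0.03      ]
```

View pics/wrist0.png

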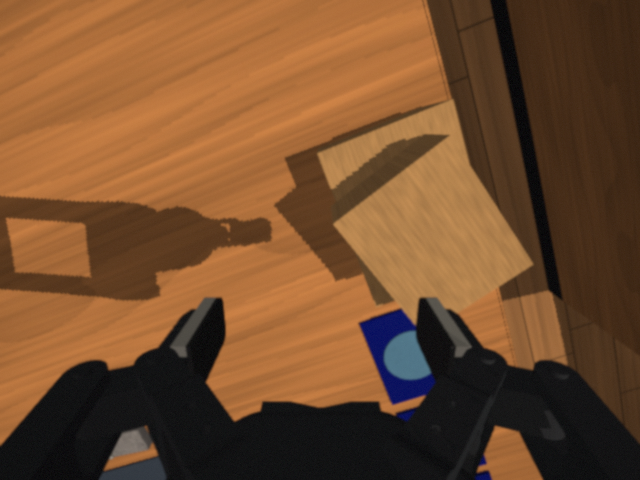

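The wrist picture shows only the card stack and wooden block, so I move above the mat and square the tool to the world.

```bash
python3 -m pendant '[[85,-310,-165,-20,-0.37],[85,-310,-165,-20,-0.37],[85,-310,-165,-20,-0.37],[85,-310,-165,-20,-0.37],[85,-310,-165,-20,-0.37],[85,-310,-165,-20,-0.37],[85,-310,-165,-20,-0.37],[85,-310,-165,-20,-0.37],[85,-310,-165,-20,-0.37],[85,-310,-165,-20,-0.37]]'
python3 - <<'E'
from h import *
s=readout.observe();print(R.from_rotvec(s["tcp_rot"]).as_matrix().round(3).tolist(),toshift(s,(.565,.16,.25)))
E
```

```text
t: 1.08
eef_pos: [0.4592, 0.3123, 0.2518]
tcp_rot: [0.012, 3.139, -0.002]
force: [-0.6, 0.4, -0.1]
finger_gap: 0.0845
gripper_force: 0.0
[[-1.0, 0.007, 0.002], [0.007, 1.0, -0.001], [-0.003, -0.001, -1.0]] [-106.88651262 -151.48071137    2.30966748]
```

```bash
python3 -m pendant '[[85,-107,-151,0,0.007],[85,-107,-151,0,0.007],[85,-107,-151,0,0.007],[85,-107,-151,0,0.007],[85,-107,-151,0,0.007],[85,-107,-151,0,0.007],[85,-107,-151,0,0.007]]'
python3 - <<'E'
from h import *
f=grab("wrist");cv2.imwrite("pics/w1.png",f["img"][:,:,::-1])
import pickle;pickle.dump(f,open("w1.pkl","wb"))
E
```

```text
t: 1.67
eef_pos: [0.5626, 0.1646, 0.2509]
tcp_rot: [-0.017, -3.14, -0.001]
force: [-0.1, 0.5, -0.2]
finger_gap: 0.0851
gripper_force: 0.0
```

View pics/w1.png

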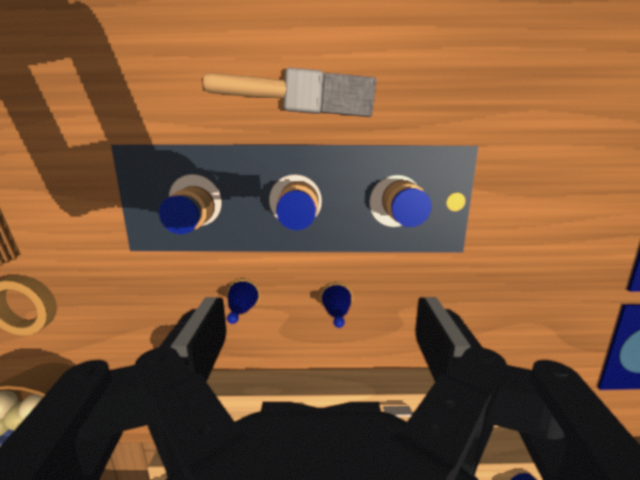

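Wrist view: caps at about (181,214), (296,210), (411,207), with disc (456,202) to the right; spots' white rims behind each, bells at (241,295) and (337,300).

```bash
cat >> h.py <<'E'
def caps(f,amin=500):
    h=cv2.cvtColor(f["img"],cv2.COLOR_RGB2HSV)
    m=(h[...,0]>105)&(h[...,0]<130)&(h[...,1]>150)&(h[...,2]>60)
    m=cv2.morphologyEx(m.astype(np.uint8),cv2.MORPH_OPEN,np.ones((5,5)))
    out=[]
    for c in cv2.findContours(m,cv2.RETR_EXTERNAL,cv2.CHAIN_APPROX_NONE)[0]:
        if cv2.contourArea(c)>amin:
            out.append(cv2.fitEllipse(cv2.convexHull(c)))
    return out
E
python3 - <<'E'
from h import *
import pickle;f=pickle.load(open("w1.pkl","rb"))
for e in caps(f):print(np.round(e[0],1),np.round(e[1],1),plane(f,e[0],.058).round(4))
print("disc",plane(f,(456,202),.003), "corners",[plane(f,p,.003).round(4).tolist() for p in((113,145),(477,146),(463,251),(131,251))])
for n,p in dict(b1=(241,290),b2=(336,295)).items():print(n,plane(f,p,.03))
S={n:grab(n) for n in("scene","side")}
for w,a,b in (((411,207),(413.5,167),(261,428)),((296,210),(378,182),(292.6,357)),((181,214),(339.8,203.5),(319.5,297))):
    print(tri(ray(f,w),ray(S["side"],b)),tri(ray(f,w),ray(S["scene"],a)))
E
```

```text
[630.  348.1] [ 50.7 101.4] [0.7386 0.5372 0.058 ]
[178.2 214.5] [36.4 40.5] [0.5665 0.0148 0.058 ]
[295.6 210.5] [37.6 39.3] [0.5636 0.1378 0.058 ]
[410.7 207.3] [36.4 38. ] [0.5615 0.2574 0.058 ]
disc [0.5681054  0.32673024 0.003     ] corners [[0.4971, -0.0734, 0.003], [0.5031, 0.3437, 0.003], [0.631, 0.3427, 0.003], [0.6264, -0.0763, 0.003]]
b1 [0.6685397  0.06574049 0.03      ]
b2 [0.67655869 0.18146392 0.03      ]
(array([0.56154765, 0.25843925, 0.05510585]), [np.float64(0.00032613007034861614), np.float64(0.0003261300703487905)]) (array([0.5644264 , 0.26160847, 0.04614857]), [np.float64(0.0007960239315982962), np.float64(0.0007960239315981635)])
(array([0.56340371, 0.13822214, 0.0575819 ]), [np.float64(0.0001991373103319746), np.float64(0.00019913731033191083)]) (array([0.56464229, 0.13857714, 0.05397373]), [np.float64(0.000867035845063336), np.float64(0.000867035845063218)])
(array([0.56421659, 0.02129274, 0.06607696]), [np.float64(0.00018906109093610017), np.float64(0.00018906109093609912)]) (array([0.56884594, 0.01583337, 0.05076244]), [np.float64(0.001617756802488969), np.float64(0.001617756802489087)])
```

```bash
python3 -m pendant '[[0,0,93,100,0],[0,0,93,131,0],[0,0,93,131,0],[0,0,93,131,0],[0,0,93,131,0],[0,0,93,131,0],[0,0,93,131,0],[0,0,93,131,0]]'
python3 - <<'E'
from h import *
s=readout.observe();print(s["eef_pos"],R.from_rotvec(s["tcp_rot"]).as_matrix().round(3).tolist(),s["finger_gap"],s["force"])
f=grab("wrist");cv2.imwrite("pics/w2.png",f["img"][:,:,::-1])
import pickle;pickle.dump(f,open("w2.pkl","wb"));g=pickle.load(open("w1.pkl","rb"))
E1=caps(g);E2=caps(f)
for e in E2:
    print(np.round(e[0],1),np.round(e[1],1),plane(f,e[0],.058).round(4))
    for q in E1: 
        x,r=tri(ray(g,q[0]),ray(f,e[0]))
        if r[0]<.004:print("   ",x.round(4),np.round(r[0],4))
E
```

```text
t: 2.48
eef_pos: [0.5652, 0.2582, 0.1232]
tcp_rot: [0.013, 3.137, 0.002]
force: [0.8, 0.1, 1.0]
finger_gap: 0.0004
gripper_force: 0.0
[0.56517696 0.25817895 0.12324666] [[-1.0, 0.009, 0.005], [0.009, 1.0, 0.001], [-0.005, 0.001, -1.0]] 0.0003990459076541064 [0.78212136 0.07544252 1.00440132]
[ 42.9 422.6] [49.3 93.4] [0.7135 0.0274 0.058 ]
    [0.5262 0.2129 0.2265] 0.0035
[534.4 531.7] [ 62.2 197.8] [0.8527 0.4587 0.058 ]
[105.7 364.3] [38.6 64.5] [0.6555 0.0926 0.058 ]
    [0.5277 0.2154 0.2136] 0.0017
[141.  250.3] [55.9 65.3] [0.5632 0.1364 0.058 ]
    [0.5626 0.1379 0.0605] 0.0004
[322.9 246.1] [57.8 58.6] [0.5613 0.2589 0.058 ]
    [0.5628 0.2588 0.0534] 0.0002
```

View pics/w2.png

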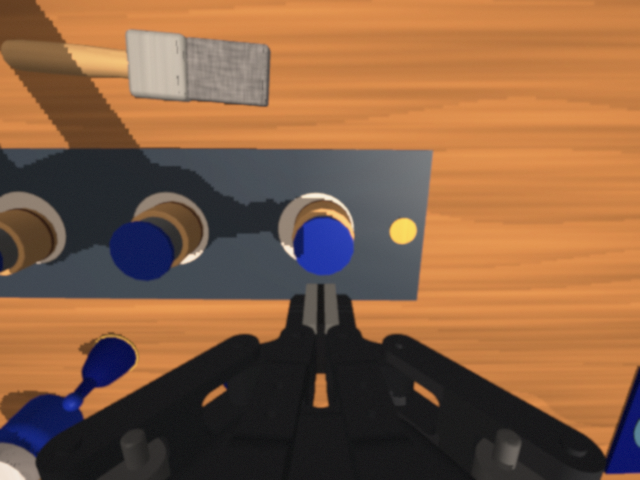

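Wrist view from near: the first cap (323,246), the tip just above it at (320,290), disc at (403,231) — aligned. Descend to just above it.

```bash
python3 -m pendant '[[0,2,0,25,0],[0,2,0,45,0],[0,2,0,53,0],[0,2,0,53,0],[0,2,0,53,0],[0,2,0,53,0]]'
python3 - <<'E'
from h import *
s=readout.observe();print(s["eef_pos"],s["force"],s["joint_torque"])
E
python3 -m pendant '[[0,0,0,0,0],[0,0,0,0,0],[0,0,0,0,0]]'
```

```text
t: 3.03
eef_pos: [0.5631, 0.258, 0.0693]
tcp_rot: [0.015, 3.138, 0.002]
force: [0.9, -0.6, -0.1]
finger_gap: -0.0002
gripper_force: 0.0
[0.56309391 0.25795837 0.06934739] [ 0.94492405 -0.56634492 -0.1402597 ] [-2.17269058e-02 -4.12109292e+01 -2.52221292e+01 -2.07624216e-03
  3.06296290e-02 -2.10804769e-04]
t: 3.28
eef_pos: [0.5622, 0.258, 0.0684]
tcp_rot: [0.014, 3.14, 0.001]
force: [-0.4, -0.4, 0.5]
finger_gap: 0.0002
gripper_force: 0.0
```

```bash
cat > o.py <<'E'
from h import *
for i in range(2):
    s=readout.observe();print("   ",s["eef_pos"].round(4),s["force"].round(2),s["joint_torque"][1:3].round(2))
    if i==0: optics.grab_frame("wrist")
E
python3 -m pendant '[[0,0,0,5,0],[0,0,0,5,0],[0,0,0,5,0]]'|sed -n 2,4p;python3 o.py
python3 -m pendant '[[0,0,0,3,0],[0,0,0,3,0],[0,0,0,3,0]]'|sed -n 2,4p;python3 o.py
python3 -m pendant '[[0,0,0,2,0],[0,0,0,2,0],[0,0,0,2,0]]'|sed -n 2,4p;python3 o.py
```

```text
eef_pos: [0.5609, 0.2576, 0.0617]
tcp_rot: [-0.014, -3.14, 0.001]
force: [-0.8, -0.1, -0.0]
    [0.5609 0.2576 0.0617] [-0.78 -0.1  -0.  ] [-42.14 -25.69]
    [0.5611 0.2577 0.0618] [ 0.15  0.53 -0.07] [-42.01 -25.55]
eef_pos: [0.5612, 0.2577, 0.0589]
tcp_rot: [-0.014, -3.141, 0.0]
force: [-0.2, -0.1, -0.7]
    [0.5612 0.2577 0.0589] [-0.2  -0.07 -0.71] [-42.07 -25.48]
    [0.5613 0.2578 0.0591] [ 0.52  0.62 -0.23] [-42.01 -25.42]
eef_pos: [0.5613, 0.2577, 0.0571]
tcp_rot: [-0.014, -3.141, 0.0]
force: [-0.8, -0.4, -0.8]
    [0.5613 0.2577 0.0571] [-0.81 -0.37 -0.83] [-42.12 -25.42]
    [0.5614 0.2578 0.0572] [ 0.51 -0.11  0.65] [-42.08 -25.38]
```

```bash
python3 -m pendant '[[0,0,0,1,0],[0,0,0,1,0],[0,0,0,1,0]]'|sed -n 3,3p;python3 o.py
python3 -m pendant '[[0,0,0,1,0],[0,0,0,1,0],[0,0,0,1,0]]'|sed -n 3,3p;python3 o.py
python3 -m pendant '[[0,0,0,1,0],[0,0,0,1,0],[0,0,0,1,0]]'|sed -n 3,3p;python3 o.py
python3 -m pendant '[[0,0,0,1,0],[0,0,0,1,0],[0,0,0,1,0]]'|sed -n 3,3p;python3 o.py
```

```text
tcp_rot: [-0.014, -3.141, 0.0]
    [0.5614 0.2578 0.0562] [-0.17 -0.2  -0.59] [-42.15 -25.39]
    [0.5614 0.2578 0.0563] [ 0.51  0.03 -0.16] [-42.13 -25.37]
tcp_rot: [-0.014, -3.141, 0.0]
    [0.5614 0.2578 0.0552] [-0.97 -0.55 -0.57] [-42.18 -25.36]
    [0.5614 0.2578 0.0553] [-0.07 -0.35 -0.31] [-42.16 -25.34]
tcp_rot: [0.014, 3.141, 0.0]
    [0.5616 0.2578 0.0544] [-0.15 -0.49 -0.52] [-41.77 -24.92]
    [0.5616 0.2578 0.0544] [-0.01  0.75  0.44] [-41.8  -24.98]
tcp_rot: [0.014, 3.141, 0.0]
    [0.5618 0.2579 0.0541] [-1.27 -0.54  4.8 ] [-39.5  -24.14]
    [0.5617 0.2579 0.0541] [-1.69 -0.31  4.87] [-39.43 -24.09]
```

```bash
python3 -m pendant '[[0,0,0,2,0],[0,0,0,4,0],[0,0,0,6,0],[0,0,0,8,0],[0,0,0,9,0],[0,0,0,9,0],[0,0,0,9,0]]'|sed -n 3,3p;python3 o.py
```

```text
tcp_rot: [0.013, 3.141, -0.0]
    [0.562  0.258  0.0468] [-5.25 -1.58 13.05] [-35.2  -22.53]
    [0.562  0.2579 0.0468] [-4.64 -1.2  14.41] [-35.29 -22.58]
```

```bash
python3 -m pendant '[[0,0,0,0.5,0],[0,0,0,0.5,0],[0,0,0,0.5,0],[0,0,0,0.5,0],[0,0,0,0.5,0],[0,0,0,0.5,0],[0,0,0,0.5,0],[0,0,0,0.5,0]]'|sed -n 3,3p;python3 o.py
python3 -m pendant '[[0,0,0,-4,0],[0,0,0,-8,0],[0,0,0,-14,0],[0,0,0,-26,0],[0,0,-40,-26,0],[0,0,-80,-26,0],[0,0,-120,-26,0],[0,0,-120,-26,0],[0,0,-120,-26,0],[0,0,-120,-26,0]]'|sed -n 3,3p;python3 o.py
```

```text
tcp_rot: [0.013, 3.141, -0.0]
    [0.562  0.258  0.0465] [-5.02 -1.59 13.42] [-35.14 -22.52]
    [0.562  0.258  0.0465] [-5.14 -2.22 14.18] [-35.14 -22.52]
tcp_rot: [0.016, 3.141, 0.001]
    [0.5605 0.1379 0.0699] [-0.01  0.43  0.39] [-38.34 -25.16]
    [0.5605 0.1385 0.0699] [-1.2  -0.96  0.18] [-38.36 -25.22]
```

```bash
python3 -m pendant '[[0,-2,0,4,0],[0,-2,0,4,0],[0,-2,0,4,0]]'|sed -n 3,3p;python3 o.py
for i in 1; do python3 -m pendant '[[0,0,0,1,0],[0,0,0,1,0],[0,0,0,1,0]]'|sed -n 3,3p;python3 o.py; done
python3 -m pendant '[[0,0,0,1,0],[0,0,0,1,0],[0,0,0,1,0]]'|sed -n 3,3p;python3 o.py
python3 -m pendant '[[0,0,0,1,0],[0,0,0,1,0],[0,0,0,1,0]]'|sed -n 3,3p;python3 o.py
python3 -m pendant '[[0,0,0,1,0],[0,0,0,1,0],[0,0,0,1,0]]'|sed -n 3,3p;python3 o.py
```

```text
tcp_rot: [-0.011, -3.141, 0.0]
    [0.5621 0.1388 0.0653] [ 0.31 -0.21 -0.09] [-38.62 -25.26]
    [0.5622 0.1387 0.0655] [ 0.36 -0.74 -0.05] [-38.55 -25.19]
tcp_rot: [-0.013, -3.141, 0.0]
    [0.5623 0.138  0.0647] [ 0.72 -0.24 -0.4 ] [-38.56 -25.16]
    [0.5624 0.1379 0.0648] [-0.5   0.97  0.49] [-38.55 -25.14]
tcp_rot: [-0.014, -3.141, -0.0]
    [0.5624 0.1377 0.0638] [ 0.38 -0.96  0.57] [-38.61 -25.13]
    [0.5624 0.1377 0.0638] [-0.3   0.03  0.8 ] [-38.6  -25.11]
tcp_rot: [-0.014, -3.141, 0.0]
    [0.5623 0.1377 0.0627] [-0.15 -0.21  0.87] [-38.65 -25.09]
    [0.5624 0.1378 0.0627] [0.26 0.43 0.22] [-38.63 -25.07]
tcp_rot: [-0.014, -3.141, 0.0]
    [0.5623 0.1378 0.0617] [ 0.68  0.42 -0.65] [-38.67 -25.05]
    [0.5623 0.1378 0.0617] [ 0.37 -0.88  0.27] [-38.65 -25.03]
```

```bash
python3 -m pendant '[[0,0,0,1,0],[0,0,0,1,0],[0,0,0,1,0]]'|sed -n 3,3p;python3 o.py
python3 -m pendant '[[0,0,0,1,0],[0,0,0,1,0],[0,0,0,1,0]]'|sed -n 3,3p;python3 o.py
python3 -m pendant '[[0,0,0,1,0],[0,0,0,1,0],[0,0,0,1,0]]'|sed -n 3,3p;python3 o.py
```

```text
tcp_rot: [0.014, 3.141, 0.0]
    [0.5628 0.1378 0.0612] [-0.93  0.99  2.3 ] [-37.56 -24.31]
    [0.5628 0.1378 0.0612] [-0.39 -0.95  2.42] [-37.45 -24.21]
tcp_rot: [0.014, 3.141, 0.0]
    [0.5629 0.1378 0.0605] [-1.06  1.14  4.94] [-35.89 -23.48]
    [0.5629 0.1378 0.0606] [-0.81  0.19  5.24] [-35.92 -23.51]
tcp_rot: [0.014, 3.141, 0.0]
    [0.5629 0.1378 0.0597] [-1.59 -0.03  6.5 ] [-35.44 -23.29]
    [0.5629 0.1378 0.0597] [-1.4   0.72  6.46] [-35.49 -23.33]
```

```bash
python3 -m pendant '[[0,0,0,2,0],[0,0,0,4,0],[0,0,0,6,0],[0,0,0,8,0],[0,0,0,8,0],[0,0,0,8,0],[0,0,0,8,0],[0,0,0,8,0],[0,0,0,8,0],[0,0,0,8,0]]'|sed -n 3,3p;python3 o.py
python3 -m pendant '[[0,0,0,0,0],[0,0,0,0,0],[0,0,0,0,0],[0,0,0,0,0]]'|sed -n 3,3p;python3 o.py
```

```text
tcp_rot: [0.014, 3.141, -0.0]
    [0.5632 0.1379 0.0534] [-4.21 -0.59 14.35] [-32.07 -21.98]
    [0.5632 0.1379 0.0534] [-3.54 -1.18 13.51] [-32.07 -21.97]
tcp_rot: [0.014, 3.141, -0.0]
    [0.5632 0.1379 0.0534] [-4.32 -1.12 13.82] [-32.07 -21.97]
    [0.5632 0.1379 0.0534] [-5.24 -1.03 13.56] [-32.07 -21.97]
```

```bash
python3 -m pendant '[[0,0,0,-4,0],[0,0,0,-8,0],[0,0,0,-14,0],[0,0,0,-25,0],[0,0,-40,-35,0],[0,-2,-80,-35,0],[0,-2,-122,-35,0],[0,-2,-122,-35,0],[0,-2,-122,-35,0],[0,-2,-122,-35,0]]'|sed -n 3,3p;python3 o.py
python3 - <<'E'
from h import *
f=grab("wrist");cv2.imwrite("pics/w3.png",f["img"][:,:,::-1])
import pickle;g=pickle.load(open("w1.pkl","rb"));E1=caps(g)
for e in caps(f):
    print(np.round(e[0],1),np.round(e[1],1),plane(f,e[0],.058).round(4))
    for q in E1: 
        x,r=tri(ray(g,q[0]),ray(f,e[0]))
        if r[0]<.004 and x[2]<.1:print("   ",x.round(4),np.round(r[0],4))
E
```

```text
tcp_rot: [-0.016, -3.141, -0.001]
    [0.563  0.0158 0.0857] [ 0.09 -0.3   0.3 ] [-36.85 -25.95]
    [0.563  0.0165 0.0856] [-0.36 -1.28  0.18] [-36.82 -25.89]
[536.8 393.2] [23.1 54.3] [0.6475 0.1543 0.058 ]
[318.7 280.3] [67.  70.9] [0.566  0.0144 0.058 ]
    [0.5667 0.0144 0.0569] 0.0001
[539.6 274.3] [66.4 79.3] [0.5636 0.1396 0.058 ]
    [0.5629 0.138  0.0602] 0.0002
```

View pics/w3.png

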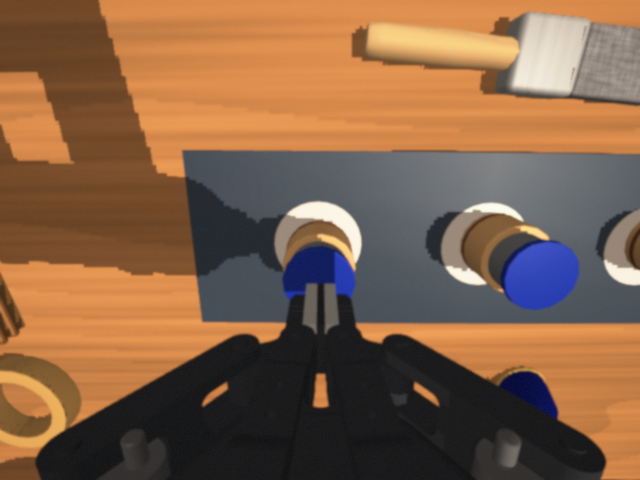

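Third cap (320,275) is right under the tip, the middle buffer (540,274) stands straight. Descend onto the third.

```bash
python3 -m pendant '[[0,-3,-1,12,0],[0,-3,-1,23,0],[0,-3,-1,23,0],[0,-3,-1,23,0],[0,-3,-1,23,0]]'|sed -n 3,3p;python3 o.py
python3 -m pendant '[[0,0,0,1,0],[0,0,0,1,0],[0,0,0,1,0]]'|sed -n 3,3p;python3 o.py
python3 -m pendant '[[0,0,0,1,0],[0,0,0,1,0],[0,0,0,1,0]]'|sed -n 3,3p;python3 o.py
python3 -m pendant '[[0,0,0,1,0],[0,0,0,1,0],[0,0,0,1,0]]'|sed -n 3,3p;python3 o.py
python3 -m pendant '[[0,0,0,1,0],[0,0,0,1,0],[0,0,0,1,0]]'|sed -n 3,3p;python3 o.py
```

```text
tcp_rot: [-0.013, -3.14, -0.0]
    [0.5658 0.0152 0.062 ] [-0.21 -0.73  0.44] [-37.11 -24.52]
    [0.5663 0.0151 0.0626] [0.68 1.04 0.36] [-37.16 -24.59]
tcp_rot: [0.014, 3.141, -0.0]
    [0.5666 0.0147 0.0621] [ 0.3  -0.32 -0.58] [-37.5  -24.89]
    [0.5666 0.0147 0.0621] [ 0.32 -0.5  -1.23] [-37.52 -24.89]
tcp_rot: [-0.014, -3.142, 0.0]
    [0.5663 0.0147 0.0608] [-0.5  -0.61  0.21] [-37.61 -24.88]
    [0.5663 0.0147 0.0608] [0.09 0.2  0.77] [-37.6  -24.86]
tcp_rot: [-0.014, -3.141, -0.0]
    [0.5662 0.0147 0.0597] [ 1.05  0.41 -0.15] [-37.63 -24.82]
    [0.5663 0.0148 0.0597] [-0.01 -0.6  -0.08] [-37.61 -24.8 ]
tcp_rot: [-0.014, -3.141, -0.0]
    [0.5662 0.0148 0.0587] [ 0.82 -0.14 -0.21] [-37.64 -24.78]
    [0.5663 0.0148 0.0588] [-0.37 -0.84 -0.04] [-37.63 -24.76]
```

```bash
python3 -m pendant '[[0,0,0,1,0],[0,0,0,1,0],[0,0,0,1,0]]'|sed -n 3,3p;python3 o.py
python3 -m pendant '[[0,0,0,1,0],[0,0,0,1,0],[0,0,0,1,0]]'|sed -n 3,3p;python3 o.py
python3 -m pendant '[[0,0,0,1,0],[0,0,0,1,0],[0,0,0,1,0]]'|sed -n 3,3p;python3 o.py
```

```text
tcp_rot: [-0.014, -3.141, -0.0]
    [0.5662 0.0148 0.0577] [-0.33 -0.16 -0.12] [-37.67 -24.74]
    [0.5662 0.0148 0.0577] [-0.5  -0.31 -0.45] [-37.65 -24.72]
tcp_rot: [0.014, 3.141, -0.0]
    [0.5665 0.0147 0.057 ] [ 0.91 -0.19  1.06] [-36.87 -24.19]
    [0.5665 0.0147 0.0571] [-0.12  1.4   1.62] [-37.   -24.26]
tcp_rot: [0.014, 3.141, -0.0]
    [0.5665 0.0147 0.056 ] [-0.28 -0.33  1.39] [-36.67 -23.91]
    [0.5665 0.0147 0.056 ] [-0.33 -0.17  2.22] [-36.68 -23.9 ]
```

```bash
python3 -m pendant '[[0,0,0,2,0],[0,0,0,4,0],[0,0,0,6,0],[0,0,0,7,0],[0,0,0,7,0],[0,0,0,7,0],[0,0,0,7,0],[0,0,0,7,0],[0,0,0,7,0],[0,0,0,7,0]]'|sed -n 3,3p;python3 o.py
python3 -m pendant '[[0,0,0,0,0],[0,0,0,0,0],[0,0,0,0,0],[0,0,0,0,0]]'|sed -n 3,3p;python3 o.py
```

```text
tcp_rot: [0.014, 3.141, -0.0]
    [0.5666 0.0147 0.049 ] [ 0.5  -0.39  5.32] [-35.37 -22.64]
    [0.5665 0.0147 0.049 ] [-0.56  1.1   4.98] [-35.36 -22.6 ]
tcp_rot: [0.014, 3.141, -0.0]
    [0.5665 0.0147 0.0489] [-0.05 -0.21  5.06] [-35.26 -22.38]
    [0.5665 0.0147 0.0489] [-0.08 -0.09  4.9 ] [-35.25 -22.35]
```

Third is soft (5 N at 8 mm; the others gave ~14 N). Rise, open, and descend around its cup.

```bash
python3 -m pendant '[[0,0,0,-4,0],[0,0,0,-9,0],[0,0,0,-25,0],[0,0,0,-60,0],[85,0,0,-60,0],[85,0,0,-60,0],[85,0,0,-60,0],[85,0,0,-60,0],[85,0,0,-60,0],[85,0,0,-60,0]]'|sed -n 5p;python3 o.py
python3 - <<'E'
from h import *
print(readout.observe()["finger_gap"])
f=grab("wrist");cv2.imwrite("pics/w4.png",f["img"][:,:,::-1])
for e in caps(f):print(np.round(e[0],1),np.round(e[1],1),plane(f,e[0],.0573).round(4))
E
```

```text
finger_gap: 0.0723
    [0.5651 0.0149 0.1073] [0.02 0.98 0.47] [-36.59 -26.62]
    [0.5653 0.0148 0.1075] [ 0.05 -0.63 -0.24] [-36.5  -26.56]
0.07873045612588944
[381.8 372.9] [30.3 48.5] [0.6512 0.0565 0.0573]
[321.3 262.7] [61.9 63.7] [0.5668 0.0143 0.0573]
[520.8 256.5] [60.5 70.9] [0.5639 0.1399 0.0573]
```

View pics/w4.png

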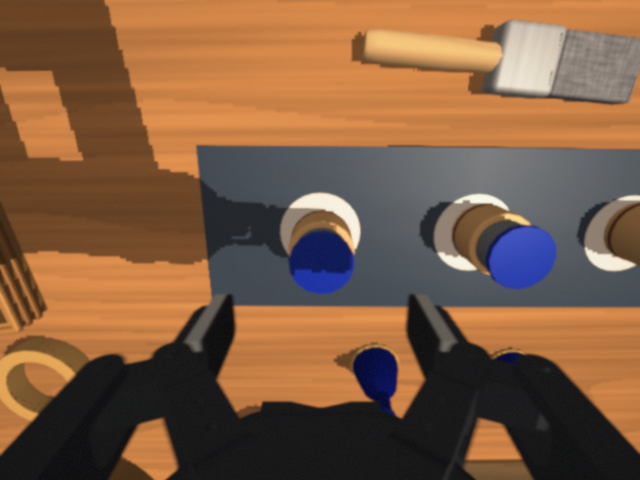

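The soft buffer's cap (321,263) lies between the open fingers, centred (fingers at x≈220 and 425).

```bash
python3 -m pendant '[[85,-1.5,-0.5,25,0],[85,-1.5,-0.5,50,0],[85,-1.5,-0.5,75,0],[85,-1.5,-0.5,90,0],[85,-1.5,-0.5,98,0],[85,-1.5,-0.5,102,0],[85,-1.5,-0.5,104,0],[85,-1.5,-0.5,104,0],[85,-1.5,-0.5,104,0]]';python3 o.py
python3 -m pendant '[[40,0,0,0,0],[40,0,0,0,0],[40,0,0,0,0],[40,0,0,0,0],[40,0,0,0,0],[40,0,0,0,0],[40,0,0,0,0],[40,0,0,0,0]]';python3 o.py
```

```text
t: 17.73
eef_pos: [0.569, 0.0141, 0.006]
tcp_rot: [0.014, 3.139, -0.0]
force: [-0.3, -0.5, 0.2]
finger_gap: 0.0854
gripper_force: 0.0
    [0.569  0.0141 0.006 ] [-0.31 -0.51  0.19] [-38.65 -22.3 ]
    [0.5691 0.0141 0.0061] [-0.39  0.09  0.15] [-38.78 -22.41]
t: 18.45
eef_pos: [0.5688, 0.0141, 0.0057]
tcp_rot: [0.014, 3.14, -0.0]
force: [-0.5, 0.4, 5.3]
finger_gap: 0.0443
gripper_force: 61.7
    [0.5688 0.0141 0.0057] [-0.54  0.38  5.29] [-36.17 -20.77]
    [0.5687 0.0141 0.0057] [0.04 0.07 5.59] [-36.17 -20.77]
```

```bash
python3 -m pendant '[[40,0,0,-5,0],[40,0,0,-15,0],[40,0,0,-35,0],[40,0,0,-65,0],[40,0,0,-95,0],[40,0,0,-120,0],[40,0,0,-120,0],[40,0,0,-120,0]]';python3 o.py
python3 -m pendant '[[40,0,-20,0,0],[40,0,-50,0,0],[40,0,-80,0,0],[40,0,-110,0,0],[40,0,-140,0,0],[40,0,-160,0,0],[40,0,-170,0,0],[40,0,-170,0,0],[40,0,-170,0,0]]'
python3 - <<'E'
from h import *
import pickle
f=grab("wrist");cv2.imwrite("pics/w5.png",f["img"][:,:,::-1]);pickle.dump(f,open("w5.pkl","wb"))
E
```

```text
t: 19.17
eef_pos: [0.5691, 0.0141, 0.1268]
tcp_rot: [0.014, 3.138, -0.001]
force: [-0.8, -1.0, -1.7]
finger_gap: 0.0444
gripper_force: 61.4
    [0.5691 0.0141 0.1268] [-0.83 -1.04 -1.69] [-38.55 -29.21]
    [0.5673 0.0143 0.1247] [ 0.   -0.93 -2.35] [-38.71 -29.4 ]
t: 19.97
eef_pos: [0.5651, -0.155, 0.123]
tcp_rot: [-0.016, -3.138, -0.003]
force: [0.3, 0.2, -2.2]
finger_gap: 0.0442
gripper_force: 61.5
```

View pics/w5.png

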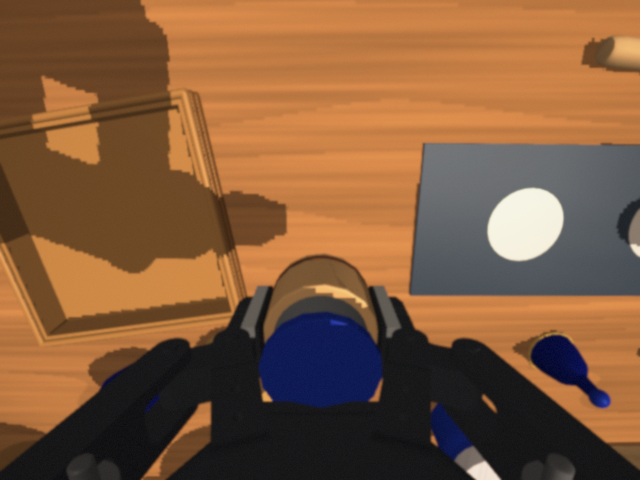

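The buffer is held upright by its cup, spot 3 (525,224) is empty; the tray's corners appear at (190,92), (43,341). Move on to see the tray whole.

```bash
python3 -m pendant '[[40,0,-20,0,0],[40,0,-50,-10,0],[40,0,-80,-20,0],[40,0,-105,-30,0],[40,0,-120,-30,0],[40,0,-120,-30,0],[40,0,-120,-30,0],[40,0,-120,-30,0]]'
python3 - <<'E'
from h import *
import pickle
f=grab("wrist");cv2.imwrite("pics/w6.png",f["img"][:,:,::-1]);pickle.dump(f,open("w6.pkl","wb"))
E
```

```text
t: 20.68
eef_pos: [0.5647, -0.2736, 0.1534]
tcp_rot: [-0.012, -3.139, -0.004]
force: [-0.3, -0.9, -1.8]
finger_gap: 0.0444
gripper_force: 61.6
```

View pics/w6.png

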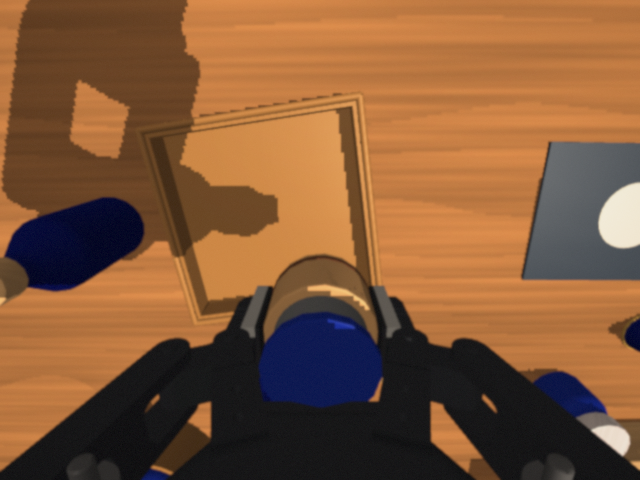

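Tray seen: rim corners at (141,131), (362,94), (198,325); the bottle (75,240) to its left, the vase out of view below.

Run:
```python
from h import *
import pickle
f=pickle.load(open("w6.pkl","rb"));g=pickle.load(open("w5.pkl","rb"))
for a,b in(((362,94),(191,91)),((198,325),(43,343))):print("tri rim",tri(ray(f,a),ray(g,b)))
P=[plane(f,p,.03) for p in((141,131),(362,94),(198,325))]
print(np.round(P,4).tolist(),[np.linalg.norm(P[i]-P[j]).round(4) for i,j in((0,1),(0,2),(1,2))])
c=(P[1]+P[2])/2;c[2]=.005;v=P[1]-P[0];print("centre",c,"yaw",np.arctan2(v[1],v[0]))
s=readout.observe();print(s["eef_pos"],toshift(s,[c[0],c[1],s["eef_pos"][2]]))
for p in ((345,110),(202,300)):print("floor corners",plane(f,p,.005))
print("bottle base",plane(f,(135,222),.02))
```

```text
tri rim (array([ 0.46039726, -0.24195938,  0.02541872]), [np.float64(6.212419142492978e-05), np.float64(6.212419142481787e-05)])
tri rim (array([ 0.65219531, -0.38605307,  0.03533371]), [np.float64(0.00125910546558731), np.float64(0.0012591054655873267)])
[[0.4855, -0.4121, 0.03], [0.4608, -0.2425, 0.03], [0.6571, -0.3885, 0.03]] [np.float64(0.1714), np.float64(0.1732), np.float64(0.2446)]
centre [ 0.55892809 -0.31548685  0.005     ] yaw 1.715439698507837
[ 0.56470043 -0.27346125  0.15339634] [  5.4684406  -42.06614769  -0.08246492]
floor corners [ 0.47049778 -0.25323869  0.005     ]
floor corners [ 0.64470686 -0.39174149  0.005     ]
bottle base [ 0.56064738 -0.43528543  0.02      ]
```

```bash
python3 -m pendant '[[40,3,-20,0,0],[40,5.5,-40,0,0],[40,5.5,-40,30,0],[40,5.5,-40,60,0],[40,5.5,-40,85,0],[40,5.5,-40,105,0],[40,5.5,-40,120,0],[40,5.5,-40,128,0],[40,5.5,-40,128,0],[40,5.5,-40,128,0]]'; python3 o.py
python3 -m pendant '[[40,0,0,0,0],[40,0,0,0,0],[40,0,0,0,0]]'|sed -n 2p; python3 o.py
```

```text
t: 21.57
eef_pos: [0.5598, -0.3153, 0.027]
tcp_rot: [0.013, 3.141, -0.0]
force: [0.3, 0.2, -1.8]
finger_gap: 0.0445
gripper_force: 61.6
    [ 0.5598 -0.3153  0.027 ] [ 0.28  0.21 -1.81] [-44.59 -24.46]
    [ 0.5606 -0.316   0.0281] [ 0.71 -0.48 -0.82] [-44.68 -24.53]
eef_pos: [0.5603, -0.3164, 0.0283]
    [ 0.5603 -0.3164  0.0283] [ 0.32 -0.18 -1.47] [-45.81 -25.49]
    [ 0.5601 -0.3163  0.028 ] [-0.21  0.23 -0.95] [-45.9  -25.54]
```

```bash
python3 -m pendant '[[40,0,0,6,0],[40,0,0,11,0],[40,0,0,15,0],[40,0,0,17,0],[40,0,0,17,0],[40,0,0,17,0]]' |sed -n 4p; python3 o.py
python3 -m pendant '[[40,0,0,1,0],[40,0,0,1,0],[40,0,0,1,0]]'|sed -n 4p; python3 o.py
python3 -m pendant '[[40,0,0,1,0],[40,0,0,1,0],[40,0,0,1,0]]'|sed -n 4p; python3 o.py
```

```text
force: [0.4, 0.3, -1.3]
    [ 0.5593 -0.3156  0.0093] [ 0.44  0.26 -1.32] [-46.17 -24.73]
    [ 0.5593 -0.3156  0.0095] [-0.02 -0.11 -0.85] [-46.17 -24.76]
force: [-0.2, 0.1, -1.4]
    [ 0.5595 -0.3158  0.0088] [-0.23  0.1  -1.41] [-46.1  -24.65]
    [ 0.5595 -0.3157  0.0088] [ 0.31 -0.12 -1.04] [-46.09 -24.65]
force: [-1.9, 1.5, 5.9]
    [ 0.5595 -0.3158  0.0088] [-1.88  1.5   5.88] [-42.56 -23.95]
    [ 0.5595 -0.3158  0.0088] [-3.03  0.72  6.25] [-42.58 -23.94]
```

```bash
python3 -m pendant '[[40,0,0,-0.7,0],[40,0,0,-0.7,0],[48,0,0,-0.7,0],[54,0,0,-0.7,0],[60,0,0,-0.7,0],[85,0,0,-0.7,0],[85,0,0,-0.7,0],[85,0,0,-0.7,0],[85,0,0,-0.7,0]]' ; python3 o.py
```

```text
t: 23.82
eef_pos: [0.5594, -0.3157, 0.0084]
tcp_rot: [0.014, 3.142, 0.0]
force: [0.2, 0.2, -0.3]
finger_gap: 0.0854
gripper_force: 0.0
    [ 0.5594 -0.3157  0.0084] [ 0.17  0.23 -0.32] [-45.26 -24.14]
    [ 0.5595 -0.3157  0.0085] [ 0.09  0.13 -1.06] [-45.27 -24.14]
```

```bash
python3 -m pendant '[[85,0,0,-10,0],[85,0,0,-30,0],[85,0,0,-60,0],[85,0,0,-95,0],[85,0,0,-130,0],[85,0,0,-150,0],[85,0,0,-150,0],[85,0,0,-150,0],[85,0,0,-150,0]]'
python3 - <<'E'
from h import *
f=grab("wrist");s=grab("side")
v=np.hstack([cv2.resize(f["img"],(400,300)),cv2.resize(s["img"],(400,300))])
v=np.vstack([v,np.hstack([cv2.resize(s["img"][90:240,300:500],(400,300)),cv2.resize(s["img"][250:470,180:473],(400,300))])])
cv2.imwrite("pics/end.png",v[:,:,::-1])
E
```

```text
t: 24.62
eef_pos: [0.5589, -0.3153, 0.1581]
tcp_rot: [-0.014, -3.141, -0.001]
force: [-0.0, 0.0, -0.2]
finger_gap: 0.0853
gripper_force: 0.0
```

View pics/end.png

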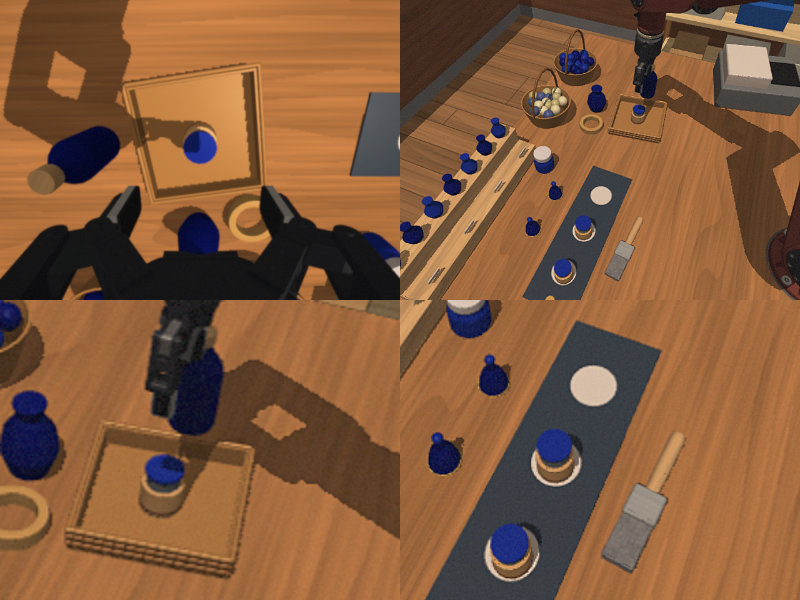

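The composite shows the soft buffer upright in the tray (wrist panel, around (200,147)). The two firm buffers stand on their spots, and all the glass is in place.

```bash
python3 -c "
from workcell import ticket
print(ticket.job_done())"
```

```text
the job is handed in; nothing more can be done
None
```

I pressed all three buffers in order from the brass-disc end: the first two were firm (about 14 N), the third soft (5 N at about 8 mm). The soft one now stands upright in the tray, the firm ones and the glass are undisturbed, and the job was handed in at about 25 s.

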